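Torque the rail bolt of a side table with a click wrench

ROBOT

A 7-joint arm with a two-finger parallel gripper is mounted at the origin on the work surface. World frame = base frame: x ahead of the robot, y to its left, z up, the work surface at z = 0. Lengths are in m, angles in rad, forces in N, time in s.
With the tool pointing down it reaches from about 0.4 to 0.85 m from the base axis. Payload 10.4 kg.
Tool frame: the origin (TCP) lies between the finger pads; the fingertips stand manip.tcp_to_tips ahead of it and the grasp point (between the pads) lies 2 mm behind it (manip.tcp_to_tips is the distance from the TCP to the fingertips, in m); y points along the fingers, z is the direction in which the jaws open and shut, and the axes are right-handed (so a half turn about y gives the same grasp; the last joint's range is limited). The gripper opens to 85 mm and grips with 20 to 120 N. Pads are 22 mm wide; open, the fingers measure 114 mm over their backs; the gripper's body (76 mm by 85 mm) begins 54 mm behind the grasp point. The pads swing forward as they close: fully open they stand 13 mm farther back than shut.
Start: joints at [-1.235, 0.332, -0.065, 1.46, 0.022, 1.35, -0.088], TCP at [0.219, 0.585, 0.248] pointing down, gripper open.
Joint ranges: [-2.6, 2.6], [-0.5, 2.12], [-1.47, 1.34], [0.16, 2.42], [-1.27, 4.41], [0.06, 2.06], [-2.6, 2.6]. Speed limits (rad/s): [2.22, 2.22, 2.79, 2.79, 3.14, 3.14, 3.14].

INTERFACE

Orientations are given as a unit quaternion [x, y, z, w].
In Python, from workcell import manip gives the robot as it stands. The module is installed in compiled form; this text tells all that it offers.
- The arm moves only by the tool move_arm, never from a script. Its argument "increments" is a list of rows, each an object with "offset": the shift along the tool's x, y, z in m, a list of three; "yaw": the turn about the tool's y in degrees; "jaw": the closure in counts, from 0 (fully open) to 255 (shut). In form: [{"offset": [tx, ty, tz], "yaw": yaw, "jaw": jaw}, ...]. A call has 1 to 10 rows; each row is the pose to reach, as a shift and turn from the pose measured when the call began, along the tool's axes at that moment; what a row does not reach only later rows make up. A row lasts 1/12 s, in which the tool goes at most 41.7 mm and 7.16 degrees, less where a joint would pass 70% of its speed; a pose out of reach is approached as far as the arm can. A call with a gripper value outside its range is refused whole. The fingers move at their own pace and stop on an object; "squeeze" is the grip in N (left out, the last holds). Time passes only in rows, so rows that repeat a pose let the fingers close. It gives the time, the measured TCP pose, the force and the opening at its end, in the units of the state.
- manip.get_obs(): the state, without advancing time (a new reading comes with each control period).
- manip.camera(name): name is "scene" or "top" or "wrist"; returns a dict with "pixels" (400x640x3 uint8, red, green, blue), "depth" (400x640 float32, m along the optical axis (not along the pixel's ray), 0 where there is no reading), "intrinsics" (3x3 intrinsics, pixels), "R" (3x3) and "t" (3): a world point X has camera coordinates R X + t; the wrist camera has in their place "mount" (4x4, takes a point from camera to tool coordinates, whose origin is the TCP and whose axes are the tool frame's). Camera axes: x right, y down, z forward; pixel columns grow to the right and rows downward; lengths in m; the calibration is good to about 2 mm. A picture is of the moment at which its call begins: read the wrist's pose just before it.
- manip.hand_in(): hands the job in, once; it reports no verdict.
Trained networks look in a picture, given as the dict that the camera call returned (one of the last four; its "shot" number tells which), for a name from the list of things; names that differ only in an ending like _2 or _b are one class to them, and where a whole thing is asked for, a point or a joint stands for the part that bears it (a point fixed in the world has none). Each returns a list of dicts, best first, with "confidence" (0 to 1); they miss things now and then, are a little off and sometimes report something else, mostly with a low value. They report only what shows in the picture. A call takes as long as a camera call.
- manip.recognise(picture, query): "bbox" ([left, top, right, bottom] in pixels, round what is visible of it).
- manip.spot_point(picture, query): "centre" ([column, row] in pixels: a listed point, or the origin of a listed thing).
The state is a dict: "clock": time; "joint_pos": joint angles; "joint_velocities": joint speeds; "tau": joint torques, N m; "position": TCP position; "ee_rot": TCP orientation; "ft_force": force on the tool from outside, world axes, zero at the start; "torque": the same for the moment, N m; "grip_width": opening from 0.0 (shut) to 1.0 (fully open).
Only numpy, scipy, OpenCV 4.12 (cv2) and the standard library are available. Lean on these libraries where they do the work, as an engineer would, in place of code of your own. Each camera call takes 0.05 s, during which the arm holds its last target. There are 200 camera calls.

TASK

We are putting a white and gold side table together: its top lies face down and the click torque wrench already sits on the one rail bolt that is still loose. Pull the wrench round clockwise (seen from above) until it breaks over with a click, then stop at once so that the bolt is not over-tightened; ease off without turning the bolt back, and let go so that the handle stands straight again on the tight bolt. Do not shift or knock over the other things on the table.

Things in the scene. Friction and masses are not known exactly. Their poses are not given: they have to be found in the camera images.
- wrench_head_centre (a point): Steel head of the torque wrench, round, 36 mm in diameter, 22 mm thick, with a fixed socket (no ratchet) on the bolt below; point on the upright axis of bolt and wrench, 86 mm above the work surface. x points from the handle to the head, z up. It only turns, together with the bolt: clockwise (from above) tightens, anticlockwise loosens. How far it still has to turn differs: 0.4 to 1.0 rad
- wrench_grip (a point): Middle of the black ribbed grip: a level bar 26 mm in diameter, 80 mm long, 138 mm from the head's axis, 86 mm above the work surface. This point moves with the handle: x along the handle to the head, z up; the grip itself pivots here by 0.25 rad on an upright pin. About 3 N sideways runs the bolt in and about 2 N turns it back; once it is home the force climbs within about 15 mm to 15 N, then the handle breaks over
- wrench_tube (a point): Point on the wrench's 18 mm steel tube, 70 mm from the head's axis; moves with the grip. At the click the handle tips 0.09 rad clockwise on a pivot 32 mm from the head's axis: the force at the grip drops by 3 to 5 N within 9 mm. Then an end stop makes it climb again, and pulled on to about 22 N the bolt is spoilt. Let go, the handle springs straight. The wrench is 196 mm long
- washer (a point): Flat steel washer under the bolt, 20 mm in diameter, on the bolt's axis, 45 mm above the work surface, hidden below the socket. The bolt drags it round as it is tightened, so that its x axis keeps below the head's x axis; if the bolt is turned back the washer stays behind
- spring_washer (a joint): Twist (rad) of the spring washer under that washer, hidden and too small to read well: near 0 until the bolt is home, then about 0.01 at the click; above 0.0175 (some 22 N at the grip) the bolt is over-tightened. Let go, it springs back to about 0
- panel: The side table's white top, face down, fixed: 340 mm (x) by 420 mm (y), 18 mm thick, origin at the centre of its underside. Gold rails (25 mm square, tops 43 mm above the work surface) run along y at x = 75 and -105 mm; the wrench and its bolt are at x = 75, y = -130 mm. A white socket housing (45 by 250 mm, top 68 mm above the work surface) stands at x = 145 mm; flat gold leg brackets in the -x corners
- vase_centre (a point): Glass vase of roses, 90 mm in diameter, 200 mm high, with flowers to about 340 mm; point on its axis, 100 mm above its foot. Leave alone
- mug_centre (a point): White mug, 80 mm in diameter, 95 mm high; point at its centre, half-way up. Leave alone
- tray_centre (a point): Open cardboard tray of bolts and washers, 100 by 70 mm, 26 mm high, lying on the panel between the rails; point at its centre, half-way up. Leave alone
- spanner_centre (a point): Plain flat steel spanner, 130 mm long, about 10 mm high, lying on the panel between the rails; point half-way along it, 5 mm above the panel. Leave alone
- tape_centre (a point): Grey tape measure, 70 by 34 mm, 62 mm high, standing on the work surface; point at its centre, half-way up. Leave alone
- screwdriver_centre (a point): Black-handled screwdriver, 190 mm long, lying on the work surface, about 28 mm high; point near its middle, 14 mm up. Leave alone

How it is judged:
On the way:
1. the bolt is home and the wrench has clicked: its handle is tipped more than 0.025 rad against its head (angle between the x axis of wrench_grip and the x axis of wrench_head_centre, either way round above 0.025 rad and value of joint spring_washer above 0.004 rad), for 0.1 s.
At the end, for the whole second after the job is handed in: After the click the bolt has not been turned back (the head within 0.08 rad of the washer below it), the wrench's handle is straight again (tipped less than 0.02 rad) and let go, and every other thing lies within 40 mm of where it was (angle between the x axis of wrench_grip and the x axis of wrench_head_centre, either way round below 0.02 rad and angle between the x axis of wrench_head_centre and the x axis of washer, either way round below 0.08 rad and distance of each of vase_centre, mug_centre, tray_centre, spanner_centre, tape_centre, screwdriver_centre from where it was at the start of the episode below 0.04 m); the robot touches nothing.
It fails at once if pulling on after the click over-tightens the bolt (spring washer twisted by more than 0.0175 rad) (value of joint spring_washer above 0.0175 rad).
It fails at once if the vase or the mug is tipped (angle between any of vase_centre, mug_centre's own z axis and vertical above 0.35 rad).
It fails at once if another thing is shifted by more than 40 mm (not (distance of each of vase_centre, mug_centre, tray_centre, spanner_centre, tape_centre, screwdriver_centre from where it was at the start of the episode below 0.04 m)).
It also fails if it takes over 48 s, if anything falls off the work surface, if the arm or the gripper's body presses on something with over 40 N, if the wrist force passes 120 N, or if a joint passes its speed limit or range.

## Working session

There is one attempt and no reset: what is moved stays moved. The work goes in short steps, Python scripts to look and compute and a tool call to move; the robot and the scene stay as the last step left them, time stands still between calls to the robot, and variables do not carry over. Pictures are saved under pics/ and viewed, about 8 in all and at most 12, crops included, and the job is handed in when it is done.

Besides the shell and the picture viewer there is one more tool, called after ">>>" as name(argument=value, ...) on one line, values as JSON. move_arm: Moves the arm, as the interface text tells. Its arguments: {"type":"object","properties":{"increments":{"type":"array","items":{"type":"object","properties":{"offset":{"type":"array","items":{"type":"number"}},"yaw":{"type":"number"},"jaw":{"type":"number"}}}},"squeeze":{"type":"number"}},"required":["increments"]}

```bash
mkdir -p pics; cat > h.py <<'E'
import numpy as np, cv2
from workcell import manip
from scipy.spatial.transform import Rotation as Rn
def w2c(p,X): 
    c=p["R"]@X+p["t"]; u=p["intrinsics"]@c; return u[:2]/u[2]
def ray(p,uv):
    d=np.linalg.inv(p["intrinsics"])@np.array([*uv,1.]); R=np.array(p["R"]); return -R.T@p["t"], R.T@d
def dep(p,uv):
    c,r=int(round(uv[0])),int(round(uv[1])); z=np.median(p["depth"][r-1:r+2,c-1:c+2]); o,d=ray(p,uv); return o+d*z
def atz(p,uv,z):
    o,d=ray(p,uv); return o+d*(z-o[2])/d[2]
def tri(a,ua,b,ub):
    o1,d1=ray(a,ua);o2,d2=ray(b,ub); s=np.linalg.lstsq(np.c_[d1,-d2],o2-o1,rcond=None)[0]
    P,Q=o1+d1*s[0],o2+d2*s[1]; return (P+Q)/2,np.linalg.norm(P-Q)
E
python3 - <<'E'
from h import *
np.set_printoptions(precision=4,suppress=True)
o=manip.get_obs(); print(o["clock"],o["position"],o["ee_rot"],o["ft_force"],o["grip_width"],manip.tcp_to_tips)
print(Rn.from_quat(o["ee_rot"]).as_matrix())
S=manip.camera("scene");T=manip.camera("top")
for n,p in(("scene",S),("top",T)): cv2.imwrite(f"pics/{n}0.png",p["pixels"][:,:,::-1])
for q in["wrench_head_centre","wrench_grip","wrench_tube","panel","vase_centre","mug_centre","tray_centre","spanner_centre","tape_centre","screwdriver_centre"]:
    r=[]
    for p in(S,T):
        l=manip.spot_point(p,q); r.append(l[0] if l else None)
    print(q,[(np.array(x["centre"]).round(1),round(x["confidence"],2),dep(p,x["centre"])) if x else None for x,p in zip(r,(S,T))], tri(S,r[0]["centre"],T,r[1]["centre"]) if all(r) else "")
E
```

```text
0.0 [0.2193 0.5848 0.2475] [ 0.6963 -0.1262  0.1261 -0.6952] [-0.317  -0.3139 -0.0578] 0.9992150192173375 0.017
[[ 0.9363 -0.0005  0.3511]
 [-0.3511 -0.0014  0.9363]
 [ 0.0001 -1.     -0.0015]]
wrench_head_centre [(array([263.1, 246.7]), 0.61, array([ 0.6938, -0.1616,  0.098 ])), (array([388.6, 161.7]), 0.96, array([ 0.6771, -0.1518,  0.0995]))] (array([ 0.6794, -0.1568,  0.0857]), np.float64(0.005949758579244904))
wrench_grip [(array([226.1, 236.7]), 0.67, array([ 0.5914, -0.2569,  0.0849])), (array([420. , 192.2]), 0.94, array([ 0.5833, -0.2429,  0.0945]))] (array([ 0.5847, -0.2517,  0.0785]), np.float64(0.010554458275123652))
wrench_tube [(array([243.6, 239.5]), 0.71, array([ 0.6356, -0.2093,  0.0941])), (array([406.9, 178.4]), 0.62, array([ 0.6259, -0.2055,  0.0946]))] (array([ 0.627 , -0.2078,  0.0873]), np.float64(0.0018612291388149396))
panel [(array([293.3, 246.3]), 0.94, array([ 0.6231, -0.0561,  0.017 ])), (array([350.8, 194.4]), 0.81, array([ 0.5908, -0.0405,  0.023 ]))] (array([ 0.594 , -0.046 , -0.0077]), np.float64(0.006931540314454691))
vase_centre [(array([438. , 187.
[... 558 characters left out ...]
), np.float64(0.010625515943115295))
spanner_centre [(array([289.6, 232.7]), 0.66, array([ 0.5579, -0.0509,  0.0244])), (array([353. , 196.2]), 0.53, array([ 0.5844, -0.047 ,  0.0266]))] (array([ 0.5814, -0.0508,  0.0411]), np.float64(0.01010747989611763))
tape_centre [(array([210.1, 278.4]), 0.87, array([ 0.7264, -0.3224,  0.0532])), (array([438.1, 160.9]), 0.57, array([ 0.685 , -0.3119,  0.0563]))] (array([ 0.6918, -0.3225,  0.0222]), np.float64(0.0036713077562660224))
screwdriver_centre [(array([193.3, 231.7]), 0.73, array([ 0.4259, -0.3581,  0.0128])), (array([454.2, 245.8]), 0.9, array([ 0.423 , -0.358 ,  0.0175]))] (array([ 0.4232, -0.359 ,  0.0112]), np.float64(0.0015217029882612434))
```

View pics/top0.png

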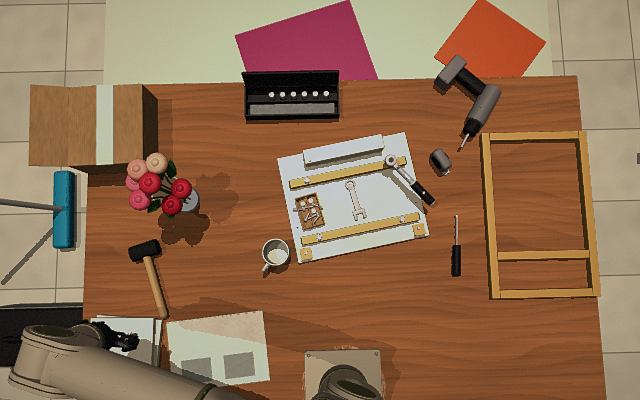

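View pics/scene0.png

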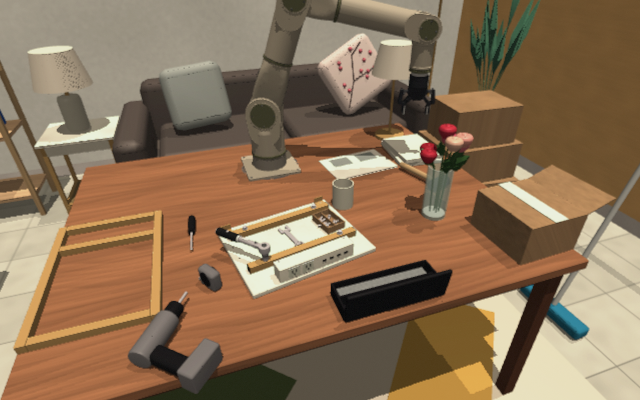

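Top view: wrench head at px (389,162), grip at (420,192), pointing towards −x,−y, so clockwise moves the grip towards −x,+y across the clear part of the panel. The tape is at (440,160) and the screwdriver at (456,245), both clear of the sweep. I'll move above the grip first.

>>> move_arm(increments=[{"offset":[0.63,0,-0.65],"yaw":70},{"offset":[0.63,0,-0.65],"yaw":70},{"offset":[0.63,0,-0.65],"yaw":70},{"offset":[0.63,0,-0.65],"yaw":70},{"offset":[0.63,0,-0.65],"yaw":70},{"offset":[0.63,0,-0.65],"yaw":70},{"offset":[0.63,0,-0.65],"yaw":70},{"offset":[0.63,0,-0.65],"yaw":70},{"offset":[0.63,0,-0.65],"yaw":70},{"offset":[0.63,0,-0.65],"yaw":70}])

```text
invalid input at $.increments[0]: expected keys offset, yaw, jaw
```

```bash
cat >> h.py <<'E'
np.set_printoptions(precision=4,suppress=True)
def off(P,ang=None):
    "tool offset to world P; ang: wanted world azimuth (deg) of tool z"
    o=manip.get_obs(); R=Rn.from_quat(o["ee_rot"]).as_matrix(); a=np.degrees(np.arctan2(R[1,2],R[0,2]))
    print("t",o["clock"],"pos",o["position"],"F",o["ft_force"],"w",o["grip_width"],"zaz",a,"tilt",R[:,1],"q",np.array(o["joint_pos"]))
    print("offset",R.T@(np.array(P)-o["position"]),"yaw",None if ang is None else -((ang-a+180)%360-180))
def wrist():
    o=manip.get_obs(); p=manip.camera("wrist"); R=Rn.from_quat(o["ee_rot"]).as_matrix(); M=np.array(p["mount"])
    Rw=R@M[:3,:3]; tw=R@M[:3,3]+o["position"]; p["R0"]=p.get("R"); q=dict(p); q["R"]=Rw.T; q["t"]=-Rw.T@tw; return p,q
E
python3 -c "
from h import *
off([0.585,-0.248,0.25],-45)"
```

```text
t 1.1 pos [0.2195 0.5852 0.2483] F [ 0.269  -0.4078 -0.5116] w 1.004890116787762 zaz 69.44325791626903 tilt [ 0.      0.0001 -1.    ] q [-1.2346  0.3322 -0.0647  1.4601  0.0216  1.3499 -0.0885]
offset [ 0.6348 -0.0017 -0.6518] yaw 114.44325791626903
```

>>> move_arm(increments=[{"offset":[0.63,0,-0.65],"yaw":70,"jaw":0},{"offset":[0.63,0,-0.65],"yaw":70,"jaw":0},{"offset":[0.63,0,-0.65],"yaw":70,"jaw":0},{"offset":[0.63,0,-0.65],"yaw":70,"jaw":0},{"offset":[0.63,0,-0.65],"yaw":70,"jaw":0},{"offset":[0.63,0,-0.65],"yaw":70,"jaw":0},{"offset":[0.63,0,-0.65],"yaw":70,"jaw":0},{"offset":[0.63,0,-0.65],"yaw":70,"jaw":0},{"offset":[0.63,0,-0.65],"yaw":70,"jaw":0},{"offset":[0.63,0,-0.65],"yaw":70,"jaw":0}])

```text
clock: 1.93
position: [0.3863, 0.2013, 0.2486]
ee_rot: [-0.496, 0.504, -0.504, 0.496]
ft_force: [0.3, 0.2, -0.3]
grip_width: 1.001
```

```bash
python3 -c "
from h import *
off([0.585,-0.248,0.25],-45)"
```

```text
t 1.9333 pos [0.3863 0.2013 0.2486] F [ 0.3106  0.1896 -0.328 ] w 1.0008296497465525 zaz -0.9314838116735077 tilt [ 0.0005  0.001  -1.    ] q [-0.8791 -0.1086  0.276   1.9413  0.0301  1.304  -0.6288]
offset [ 0.446  -0.0017  0.206 ] yaw 44.0685161883265
```

>>> move_arm(increments=[{"offset":[0.446,0,0.206],"yaw":44,"jaw":0},{"offset":[0.446,0,0.206],"yaw":44,"jaw":0},{"offset":[0.446,0,0.206],"yaw":44,"jaw":0},{"offset":[0.446,0,0.206],"yaw":44,"jaw":0},{"offset":[0.446,0,0.206],"yaw":44,"jaw":0},{"offset":[0.446,0,0.206],"yaw":44,"jaw":0},{"offset":[0.446,0,0.206],"yaw":44,"jaw":0},{"offset":[0.446,0,0.206],"yaw":44,"jaw":0},{"offset":[0.446,0,0.206],"yaw":44,"jaw":0},{"offset":[0.446,0,0.206],"yaw":44,"jaw":0}])

```text
clock: 2.77
position: [0.5548, -0.1797, 0.2486]
ee_rot: [-0.271, 0.653, -0.653, 0.272]
ft_force: [-0.5, 1.0, 0.9]
grip_width: 0.997
```

>>> move_arm(increments=[{"offset":[0.08,0,0.0],"yaw":0,"jaw":0},{"offset":[0.08,0,0.0],"yaw":0,"jaw":0},{"offset":[0.08,0,0.0],"yaw":0,"jaw":0}])

```text
clock: 3.02
position: [0.493, -0.2443, 0.2483]
ee_rot: [0.268, -0.654, 0.655, -0.267]
ft_force: [-1.6, -1.9, 0.3]
grip_width: 1.0
```

```bash
python3 - <<'E'
from h import *
off([0.585,-0.248,0.2],-45)
p,q=wrist(); cv2.imwrite("pics/w1.png",p["pixels"][:,:,::-1]); S=manip.camera("scene"); T=manip.camera("top")
for n in["wrench_head_centre","wrench_grip","wrench_tube"]:
    for k,(a,b) in dict(w=(p,q),s=(S,S),t=(T,T)).items():
        for x in manip.spot_point(a,n)[:1]: print(n,k,np.array(x["centre"]),round(x["confidence"],2),"dep",dep(b,x["centre"]),"z86",atz(b,x["centre"],.086))
E
```

```text
t 3.0167 pos [ 0.493  -0.2443  0.2483] F [-1.6125 -1.873   0.2595] w 1.0001224984531574 zaz -45.51945089415932 tilt [-0.001  -0.0018 -1.    ] q [-0.2977  0.1931  0.7711  1.6965 -0.1368  1.3083 -0.2947]
offset [-0.0632  0.0482  0.0671] yaw -0.5194508941593199
wrench_head_centre s [263.9 245.3] 0.6 dep [ 0.6878 -0.1581  0.0977] z86 [ 0.6731 -0.1562  0.086 ]
wrench_head_centre t [391.3 159.7] 0.56 dep [ 0.6831 -0.1602  0.0994] z86 [ 0.6858 -0.1623  0.086 ]
wrench_grip w [391.8 126.6] 0.9 dep [ 0.5798 -0.2484  0.0994] z86 [ 0.5818 -0.2508  0.086 ]
wrench_grip s [228.9 234.9] 0.86 dep [ 0.5996 -0.248   0.0954] z86 [ 0.5866 -0.2477  0.086 ]
wrench_grip t [421.6 191.7] 0.71 dep [ 0.584  -0.2468  0.099 ] z86 [ 0.5858 -0.2496  0.086 ]
wrench_tube w [403.3  49.1] 0.92 dep [ 0.6279 -0.21    0.0959] z86 [ 0.6311 -0.2104  0.086 ]
wrench_tube s [243.5 240.4] 0.79 dep [ 0.6366 -0.2101  0.0916] z86 [ 0.6292 -0.2096  0.086 ]
wrench_tube t [407.1 175.3] 0.74 dep [ 0.6356 -0.2068  0.0932] z86 [ 0.6368 -0.2081  0.086 ]
```

>>> move_arm(increments=[{"offset":[-0.063,0.07,0.067],"yaw":2,"jaw":0},{"offset":[-0.063,0.07,0.067],"yaw":2,"jaw":0},{"offset":[-0.063,0.07,0.067],"yaw":2,"jaw":0},{"offset":[-0.063,0.07,0.067],"yaw":2,"jaw":0},{"offset":[-0.063,0.07,0.067],"yaw":2,"jaw":0}])

```text
clock: 4.03
position: [0.5907, -0.2379, 0.1763]
ee_rot: [-0.261, 0.658, -0.657, 0.26]
ft_force: [0.0, -0.4, 1.3]
grip_width: 1.002
```

```bash
python3 - <<'E'
from h import *
off([0.584,-0.249,0.086],-47)
p,q=wrist(); im=p["pixels"][:,:,::-1].copy()
for n in["wrench_head_centre","wrench_grip","wrench_tube"]:
        for x in manip.spot_point(p,n)[:1]: print(n,np.array(x["centre"]),round(x["confidence"],2),"dep",dep(q,x["centre"]),"z86",atz(q,x["centre"],.086)); cv2.circle(im,tuple(int(v) for v in x["centre"]),3,(0,0,255),-1)
o=manip.get_obs(); u=w2c(q,np.array([*o["position"][:2],.086])); cv2.circle(im,tuple(int(v) for v in u),3,(0,255,0),-1); print(u)
cv2.imwrite("pics/w2.png",im)
E
```

```text
t 4.0333 pos [ 0.5907 -0.2379  0.1763] F [ 0.0203 -0.4368  1.2961] w 1.0015499253721079 zaz -46.76013478365441 tilt [-0.0025  0.0005 -1.    ] q [-0.2176  0.4774  0.7127  1.5499 -0.3229  1.2379 -0.2694]
offset [0.0123 0.0904 0.0037] yaw 0.2398652163456063
wrench_head_centre [327.   25.9] 0.76 dep [ 0.6803 -0.1612  0.0988] z86 [ 0.6829 -0.1592  0.086 ]
wrench_grip [321.8 236.1] 0.97 dep [ 0.5835 -0.2489  0.0998] z86 [ 0.5798 -0.2527  0.086 ]
[318.3879 214.2423]
```

View pics/w2.png

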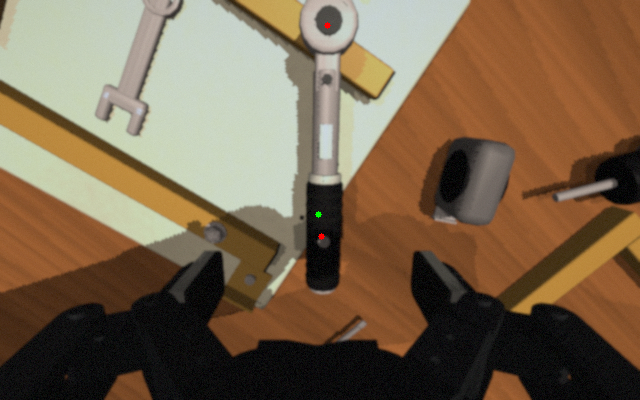

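>>> move_arm(increments=[{"offset":[0.014,0.03,0.004],"yaw":0,"jaw":0},{"offset":[0.014,0.06,0.004],"yaw":0,"jaw":60},{"offset":[0.014,0.08,0.004],"yaw":0,"jaw":90},{"offset":[0.014,0.091,0.004],"yaw":0,"jaw":130},{"offset":[0.014,0.091,0.004],"yaw":0,"jaw":130},{"offset":[0.014,0.091,0.004],"yaw":0,"jaw":130},{"offset":[0.014,0.091,0.004],"yaw":0,"jaw":130}], squeeze=20)

```text
clock: 4.82
position: [0.584, -0.2521, 0.0912]
ee_rot: [0.258, -0.657, 0.658, -0.262]
ft_force: [-0.1, -0.9, 0.1]
grip_width: 0.491
```

```bash
python3 - <<'E'
from h import *
off([0.581,-0.2517,0.084],-47)
p,q=wrist(); im=p["pixels"][:,:,::-1].copy(); cv2.imwrite("pics/w3.png",im)
E
```

```text
t 4.8167 pos [ 0.584  -0.2521  0.0912] F [-0.0558 -0.9243  0.0559] w 0.4911076800509207 zaz -46.900523753442464 tilt [ 0.0064  0.0001 -1.    ] q [-0.1669  0.5572  0.6733  1.6364 -0.3867  1.0784 -0.2022]
offset [ 0.0019  0.0072 -0.0024] yaw 0.09947624655754339
```

View pics/w3.png

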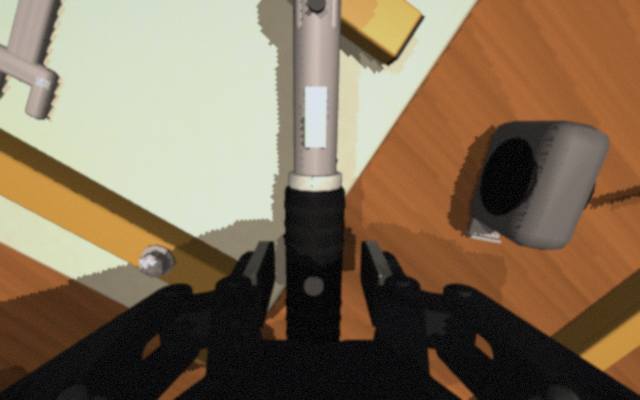

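Fingers straddle the grip at its pin (313,286), aligned with the tube, with about 8 mm slack each side. I'll start the sweep.

>>> move_arm(increments=[{"offset":[0,0.003,0],"yaw":0,"jaw":150},{"offset":[0,0.006,0],"yaw":0,"jaw":150},{"offset":[0,0.006,-0.003],"yaw":1.2,"jaw":150},{"offset":[-0.0002,0.006,-0.007],"yaw":2.9,"jaw":150},{"offset":[-0.0004,0.006,-0.011],"yaw":4.6,"jaw":150},{"offset":[-0.0008,0.006,-0.015],"yaw":6.2,"jaw":150},{"offset":[-0.0013,0.006,-0.019],"yaw":7.9,"jaw":150},{"offset":[-0.0019,0.006,-0.023],"yaw":9.6,"jaw":150},{"offset":[-0.0027,0.006,-0.027],"yaw":11.3,"jaw":150},{"offset":[-0.0027,0.006,-0.027],"yaw":11.3,"jaw":150}])

```text
clock: 5.7
position: [0.5674, -0.2306, 0.0852]
ee_rot: [0.191, -0.679, 0.681, -0.195]
ft_force: [0.4, -1.6, -0.1]
grip_width: 0.413
```

```bash
cat >> h.py <<'E'
H=np.array([.6825,-.1585])
def st():
    o=manip.get_obs(); R=Rn.from_quat(o["ee_rot"]).as_matrix(); r=o["position"][:2]-H; F=np.array(o["ft_force"])
    print("t",round(o["clock"],2),"pos",o["position"],"rad",np.linalg.norm(r),"az from H",np.degrees(np.arctan2(*r[::-1])),"zaz+-90",np.degrees(np.arctan2(R[1,2],R[0,2]))-90,"Ftool",R.T@F,"w",o["grip_width"])
E
python3 -c "
from h import *
st()"
```

```text
t 5.7 pos [ 0.5674 -0.2306  0.0852] rad 0.13580800947783597 az from H -147.94532400690443 zaz+-90 -148.32912296248549 Ftool [0.4996 0.0557 1.6088] w 0.4134762241510739
```

>>> move_arm(increments=[{"offset":[0,0,-0.003],"yaw":1.2,"jaw":150},{"offset":[-0.0002,0,-0.007],"yaw":2.9,"jaw":150},{"offset":[-0.0004,0,-0.011],"yaw":4.6,"jaw":150},{"offset":[-0.0008,0,-0.015],"yaw":6.2,"jaw":150},{"offset":[-0.0013,0,-0.019],"yaw":7.9,"jaw":150},{"offset":[-0.0019,0,-0.023],"yaw":9.6,"jaw":150},{"offset":[-0.0027,0,-0.027],"yaw":11.3,"jaw":150},{"offset":[-0.0027,0,-0.027],"yaw":11.3,"jaw":150}])

```text
clock: 6.37
position: [0.5554, -0.2061, 0.0852]
ee_rot: [0.123, -0.695, 0.697, -0.127]
ft_force: [-0.2, -2.9, -0.2]
grip_width: 0.411
```

```bash
python3 -c "
from h import *
st()
T=manip.camera('top'); cv2.imwrite('pics/t2.png',T['pixels'][110:250,260:480,::-1].repeat(3,0).repeat(3,1))
for n in ['wrench_grip','wrench_head_centre']:
  for x in manip.spot_point(T,n)[:1]: print(n,x['confidence'],dep(T,x['centre']))"
```

```text
t 6.37 pos [ 0.5554 -0.2061  0.0852] rad 0.13570182284495894 az from H -159.48378172420976 zaz+-90 -159.6741198024401 Ftool [1.2309 0.2046 2.6207] w 0.4105802553471363
wrench_grip 0.46 [ 0.5044 -0.1281  0.4943]
wrench_head_centre 0.61 [ 0.6863 -0.1492  0.0967]
```

View pics/t2.png

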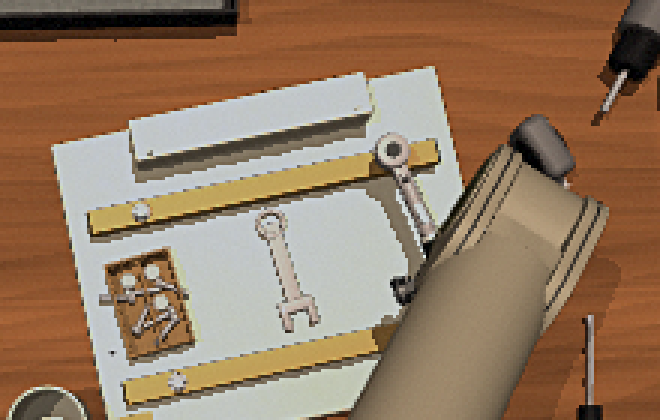

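The handle follows; its tube now points from (393,150) to (430,240) and nothing else has shifted. From here I'll use smaller steps and check the force each time.

>>> move_arm(increments=[{"offset":[0,0,-0.002],"yaw":0.8,"jaw":150},{"offset":[-0.0001,0,-0.004],"yaw":1.7,"jaw":150},{"offset":[-0.0002,0,-0.006],"yaw":2.5,"jaw":150},{"offset":[-0.0003,0,-0.008],"yaw":3.3,"jaw":150},{"offset":[-0.0003,0,-0.008],"yaw":3.3,"jaw":150}])

```text
clock: 6.93
position: [0.5528, -0.1984, 0.0851]
ee_rot: [0.103, -0.699, 0.7, -0.107]
ft_force: [0.3, -3.2, -0.1]
grip_width: 0.409
```

>>> move_arm(increments=[{"offset":[0,0,-0.002],"yaw":0.8,"jaw":150},{"offset":[-0.0001,0,-0.004],"yaw":1.7,"jaw":150},{"offset":[-0.0002,0,-0.005],"yaw":2.1,"jaw":150},{"offset":[-0.0002,0,-0.005],"yaw":2.1,"jaw":150}])

```text
clock: 7.27
position: [0.5514, -0.1932, 0.085]
ee_rot: [0.09, -0.701, 0.701, -0.094]
ft_force: [-0.5, -2.5, 1.2]
grip_width: 0.413
```

```bash
python3 -c "
from h import *
st()"
```

```text
t 7.27 pos [ 0.5514 -0.1932  0.085 ] rad 0.13564905365473792 az from H -165.16577219767768 zaz+-90 -165.04229332652426 Ftool [ 1.1149 -1.1686  2.2612] w 0.41286871794946084
```

>>> move_arm(increments=[{"offset":[0,0,-0.002],"yaw":0.8,"jaw":150},{"offset":[-0.0001,0,-0.004],"yaw":1.7,"jaw":150},{"offset":[-0.0002,0,-0.006],"yaw":2.5,"jaw":150},{"offset":[-0.0003,0,-0.007],"yaw":3.0,"jaw":150},{"offset":[-0.0003,0,-0.007],"yaw":3.0,"jaw":150}])

```text
clock: 7.68
position: [0.5497, -0.186, 0.0849]
ee_rot: [0.072, -0.703, 0.704, -0.075]
ft_force: [-0.4, -2.5, -0.3]
grip_width: 0.412
```

>>> move_arm(increments=[{"offset":[0,0,-0.002],"yaw":0.8,"jaw":150},{"offset":[-0.0001,0,-0.004],"yaw":1.7,"jaw":150},{"offset":[-0.0002,0,-0.006],"yaw":2.5,"jaw":150},{"offset":[-0.0003,0,-0.007],"yaw":3.0,"jaw":150},{"offset":[-0.0003,0,-0.007],"yaw":3.0,"jaw":150}])

```text
clock: 8.1
position: [0.5485, -0.1787, 0.0848]
ee_rot: [0.053, -0.705, 0.705, -0.057]
ft_force: [-1.1, -2.3, 0.4]
grip_width: 0.411
```

>>> move_arm(increments=[{"offset":[0,0,-0.002],"yaw":0.8,"jaw":150},{"offset":[-0.0001,0,-0.004],"yaw":1.7,"jaw":150},{"offset":[-0.0002,0,-0.006],"yaw":2.5,"jaw":150},{"offset":[-0.0003,0,-0.007],"yaw":3.0,"jaw":150},{"offset":[-0.0003,0,-0.007],"yaw":3.0,"jaw":150}])

```text
clock: 8.52
position: [0.5476, -0.1713, 0.0847]
ee_rot: [-0.035, 0.706, -0.706, 0.038]
ft_force: [-0.7, -2.2, 0.6]
grip_width: 0.408
```

>>> move_arm(increments=[{"offset":[0,0,-0.002],"yaw":0.8,"jaw":150},{"offset":[-0.0001,0,-0.004],"yaw":1.7,"jaw":150},{"offset":[-0.0002,0,-0.006],"yaw":2.5,"jaw":150},{"offset":[-0.0003,0,-0.007],"yaw":3.0,"jaw":150},{"offset":[-0.0003,0,-0.007],"yaw":3.0,"jaw":150}])

```text
clock: 8.93
position: [0.5472, -0.1639, 0.0846]
ee_rot: [-0.016, 0.707, -0.707, 0.019]
ft_force: [-0.5, -2.8, 1.0]
grip_width: 0.414
```

>>> move_arm(increments=[{"offset":[0,0,-0.002],"yaw":0.8,"jaw":150},{"offset":[-0.0001,0,-0.004],"yaw":1.7,"jaw":150},{"offset":[-0.0002,0,-0.006],"yaw":2.5,"jaw":150},{"offset":[-0.0003,0,-0.007],"yaw":3.0,"jaw":150},{"offset":[-0.0003,0,-0.007],"yaw":3.0,"jaw":150}])

```text
clock: 9.35
position: [0.5471, -0.1565, 0.0846]
ee_rot: [0.003, 0.707, -0.707, 0.001]
ft_force: [-0.6, -2.6, 1.0]
grip_width: 0.418
```

>>> move_arm(increments=[{"offset":[0,0,-0.002],"yaw":0.8,"jaw":150},{"offset":[-0.0001,0,-0.004],"yaw":1.7,"jaw":150},{"offset":[-0.0002,0,-0.006],"yaw":2.5,"jaw":150},{"offset":[-0.0003,0,-0.007],"yaw":3.0,"jaw":150},{"offset":[-0.0003,0,-0.007],"yaw":3.0,"jaw":150}])

```text
clock: 9.77
position: [0.5474, -0.149, 0.0845]
ee_rot: [0.021, 0.707, -0.707, -0.018]
ft_force: [-1.9, -2.5, 0.4]
grip_width: 0.413
```

>>> move_arm(increments=[{"offset":[0,0,-0.002],"yaw":0.8,"jaw":150},{"offset":[-0.0001,0,-0.004],"yaw":1.7,"jaw":150},{"offset":[-0.0002,0,-0.006],"yaw":2.5,"jaw":150},{"offset":[-0.0003,0,-0.007],"yaw":3.0,"jaw":150},{"offset":[-0.0003,0,-0.007],"yaw":3.0,"jaw":150}])

```text
clock: 10.18
position: [0.5481, -0.1416, 0.0844]
ee_rot: [0.04, 0.706, -0.706, -0.037]
ft_force: [-1.7, -2.4, 1.4]
grip_width: 0.408
```

>>> move_arm(increments=[{"offset":[0,0,-0.002],"yaw":0.8,"jaw":150},{"offset":[-0.0001,0,-0.004],"yaw":1.7,"jaw":150},{"offset":[-0.0002,0,-0.006],"yaw":2.5,"jaw":150},{"offset":[-0.0003,0,-0.007],"yaw":3.0,"jaw":150},{"offset":[-0.0003,0,-0.007],"yaw":3.0,"jaw":150}])

```text
clock: 10.6
position: [0.5493, -0.1342, 0.0843]
ee_rot: [0.058, 0.705, -0.704, -0.055]
ft_force: [-1.4, -2.5, 0.5]
grip_width: 0.411
```

```bash
python3 -c "
from h import *
st()
p,q=wrist(); cv2.imwrite('pics/w4.png',p['pixels'][:,:,::-1])
for n in['wrench_head_centre','wrench_grip','wrench_tube']:
        for x in manip.spot_point(p,n)[:1]: print(n,np.array(x['centre']),round(x['confidence'],2),'z86',atz(q,x['centre'],.086))
"
```

```text
t 10.6 pos [ 0.5493 -0.1342  0.0843] rad 0.1354305860018868 az from H 169.67843793050778 zaz+-90 -189.21126363873094 Ftool [ 1.0202 -0.4833  2.6803] w 0.4113142577283595
wrench_head_centre [328.3 116.9] 0.2 z86 [ 0.6139 -0.1497  0.086 ]
wrench_grip [328.9 276.4] 0.72 z86 [ 0.5471 -0.1399  0.086 ]
wrench_tube [328.9 116.3] 0.78 z86 [ 0.6141 -0.15    0.086 ]
```

View pics/w4.png

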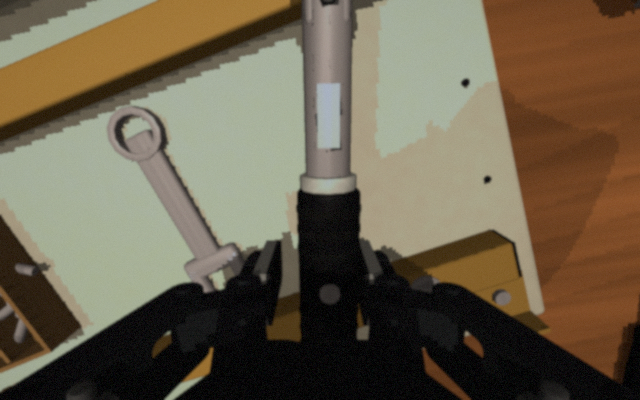

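The right pad carries the grip and the spanner lies below fingertip level. Continuing.

>>> move_arm(increments=[{"offset":[0,0,-0.002],"yaw":0.8,"jaw":150},{"offset":[-0.0001,0,-0.004],"yaw":1.7,"jaw":150},{"offset":[-0.0002,0,-0.006],"yaw":2.5,"jaw":150},{"offset":[-0.0003,0,-0.007],"yaw":3.0,"jaw":150},{"offset":[-0.0003,0,-0.007],"yaw":3.0,"jaw":150}])

```text
clock: 11.22
position: [0.5507, -0.1273, 0.0844]
ee_rot: [0.076, 0.704, -0.703, -0.074]
ft_force: [-1.5, -1.5, 0.5]
grip_width: 0.413
```

>>> move_arm(increments=[{"offset":[0,0,-0.002],"yaw":0.8,"jaw":150},{"offset":[-0.0001,0,-0.004],"yaw":1.7,"jaw":150},{"offset":[-0.0002,0,-0.006],"yaw":2.5,"jaw":150},{"offset":[-0.0003,0,-0.007],"yaw":3.0,"jaw":150},{"offset":[-0.0003,0,-0.007],"yaw":3.0,"jaw":150}])

```text
clock: 11.63
position: [0.5526, -0.1201, 0.0843]
ee_rot: [0.095, 0.702, -0.7, -0.092]
ft_force: [-1.6, -2.6, 1.7]
grip_width: 0.409
```

>>> move_arm(increments=[{"offset":[0,0,-0.002],"yaw":0.8,"jaw":150},{"offset":[-0.0001,0,-0.004],"yaw":1.7,"jaw":150},{"offset":[-0.0002,0,-0.006],"yaw":2.5,"jaw":150},{"offset":[-0.0003,0,-0.006],"yaw":2.5,"jaw":150}])

```text
clock: 11.97
position: [0.5542, -0.1152, 0.0843]
ee_rot: [0.111, 0.699, -0.698, -0.109]
ft_force: [-2.8, -7.7, 0.9]
grip_width: 0.413
```

Bolt is home (8 N). Going in 3 mm steps now.

>>> move_arm(increments=[{"offset":[0,0,-0.001],"yaw":0.4,"jaw":150},{"offset":[0,0,-0.002],"yaw":0.8,"jaw":150},{"offset":[0,0,-0.003],"yaw":1.2,"jaw":150},{"offset":[0,0,-0.003],"yaw":1.2,"jaw":150}])

```text
clock: 12.3
position: [0.5546, -0.1139, 0.0843]
ee_rot: [-0.119, -0.697, 0.698, 0.117]
ft_force: [-3.0, -9.0, 0.8]
grip_width: 0.411
```

```bash
python3 -c "
from h import *
st()"
```

```text
t 12.3 pos [ 0.5546 -0.1139  0.0843] rad 0.13546298064909224 az from H 160.75748435891882 zaz+-90 -199.19775917458807 Ftool [-0.1325 -0.7698  9.492 ] w 0.41122647428660986
```

>>> move_arm(increments=[{"offset":[0,0,-0.001],"yaw":0.3,"jaw":150},{"offset":[0,0,-0.002],"yaw":0.6,"jaw":150},{"offset":[0,0,-0.004],"yaw":1.0,"jaw":150},{"offset":[0,0,-0.004],"yaw":1.0,"jaw":150}])

```text
clock: 12.63
position: [0.5553, -0.112, 0.0844]
ee_rot: [-0.126, -0.694, 0.698, 0.124]
ft_force: [-4.4, -10.5, 0.4]
grip_width: 0.412
```

```bash
python3 -c "
from h import *
st()"
```

```text
t 12.63 pos [ 0.5553 -0.112   0.0844] rad 0.13539869264264515 az from H 159.92680935185098 zaz+-90 -200.3676339597058 Ftool [ 0.503  -0.3722 11.4044] w 0.41157099959698507
```

>>> move_arm(increments=[{"offset":[0,0,-0.001],"yaw":0.3,"jaw":150},{"offset":[0,0,-0.002],"yaw":0.6,"jaw":150},{"offset":[0,0,-0.004],"yaw":0.9,"jaw":150},{"offset":[0,0,-0.004],"yaw":0.9,"jaw":150}])

```text
clock: 12.97
position: [0.5558, -0.1106, 0.0843]
ee_rot: [-0.133, -0.692, 0.697, 0.131]
ft_force: [-3.9, -12.0, 0.8]
grip_width: 0.413
```

```bash
python3 -c "
from h import *
st()"
```

```text
t 12.97 pos [ 0.5558 -0.1106  0.0843] rad 0.13540071844634216 az from H 159.294318469714 zaz+-90 -201.45094546432205 Ftool [-0.8053 -0.7575 12.5783] w 0.41268536943737694
```

>>> move_arm(increments=[{"offset":[0,0,-0.001],"yaw":0.2,"jaw":150},{"offset":[0,0,-0.003],"yaw":0.4,"jaw":150},{"offset":[0,0,-0.004],"yaw":0.6,"jaw":150},{"offset":[0,0,-0.004],"yaw":0.6,"jaw":150}])

```text
clock: 13.3
position: [0.5562, -0.1097, 0.0843]
ee_rot: [-0.137, -0.69, 0.698, 0.136]
ft_force: [-4.8, -12.2, 0.2]
grip_width: 0.409
```

```bash
python3 -c "
from h import *
st()"
```

```text
t 13.3 pos [ 0.5562 -0.1097  0.0843] rad 0.13536169359701658 az from H 158.8714971032491 zaz+-90 -202.2477630570733 Ftool [-0.1821 -0.0906 13.1   ] w 0.4088174961948867
```

>>> move_arm(increments=[{"offset":[0,0,-0.002],"yaw":0,"jaw":150},{"offset":[0,0,-0.004],"yaw":0.2,"jaw":150},{"offset":[0,0,-0.005],"yaw":0.3,"jaw":150},{"offset":[0,0,-0.005],"yaw":0.3,"jaw":150}])

```text
clock: 13.63
position: [0.5572, -0.1073, 0.0841]
ee_rot: [-0.14, -0.688, 0.698, 0.139]
ft_force: [-4.6, -9.4, 1.6]
grip_width: 0.411
```

```bash
python3 -c "
from h import *
st()"
```

```text
t 13.63 pos [ 0.5572 -0.1073  0.0841] rad 0.13538299256827693 az from H 157.77068954415913 zaz+-90 -202.7236725185708 Ftool [ 0.642  -1.4499 10.4558] w 0.41145246327763774
```

Click: the force fell from ~14 to 10.5 N. I'll go about 2 mm further, still well short of the end stop, so the tip is clearly over 0.025 rad, and hold briefly.

>>> move_arm(increments=[{"offset":[0,0,-0.002],"yaw":0,"jaw":150},{"offset":[0,0,-0.004],"yaw":0.2,"jaw":150},{"offset":[0,0,-0.004],"yaw":0.2,"jaw":150},{"offset":[0,0,-0.004],"yaw":0.2,"jaw":150}])

```text
clock: 13.97
position: [0.558, -0.1052, 0.084]
ee_rot: [-0.142, -0.687, 0.699, 0.141]
ft_force: [-2.5, -8.4, 0.7]
grip_width: 0.409
```

```bash
python3 -c "
from h import *
st()"
```

```text
t 13.97 pos [ 0.558  -0.1052  0.084 ] rad 0.1353896327239224 az from H 156.8184274627704 zaz+-90 -203.05686014434366 Ftool [-0.9677 -0.5328  8.7529] w 0.4094974795972179
```

Past the click (8.8 N, dip held). Now easing off slowly.

>>> move_arm(increments=[{"offset":[0,0,0.001],"yaw":0,"jaw":150},{"offset":[0,0,0.002],"yaw":0,"jaw":150},{"offset":[0,0,0.003],"yaw":0,"jaw":150},{"offset":[0,0,0.004],"yaw":0,"jaw":150},{"offset":[0,0,0.005],"yaw":0,"jaw":150},{"offset":[0,0,0.006],"yaw":0,"jaw":150},{"offset":[0,0,0.007],"yaw":0,"jaw":150},{"offset":[0,0,0.008],"yaw":0,"jaw":150},{"offset":[0,0,0.008],"yaw":0,"jaw":150}])

```text
clock: 14.72
position: [0.5549, -0.1135, 0.0843]
ee_rot: [-0.142, -0.687, 0.699, 0.141]
ft_force: [-0.7, -6.1, 0.3]
grip_width: 0.415
```

```bash
python3 -c "
from h import *
st()"
```

```text
t 14.72 pos [ 0.5549 -0.1135  0.0843] rad 0.13527484678644325 az from H 160.58616893634127 zaz+-90 -203.12333894509126 Ftool [-1.768  -0.2228  5.9173] w 0.41507134385412425
```

>>> move_arm(increments=[{"offset":[0,0,0.001],"yaw":-0.3,"jaw":150},{"offset":[0,0,0.002],"yaw":-0.6,"jaw":150},{"offset":[0,0,0.003],"yaw":-0.9,"jaw":150},{"offset":[0,0,0.004],"yaw":-1.2,"jaw":150},{"offset":[0,0,0.005],"yaw":-1.5,"jaw":150},{"offset":[0,0,0.005],"yaw":-1.5,"jaw":150}])

```text
clock: 15.22
position: [0.5532, -0.1178, 0.0844]
ee_rot: [-0.133, -0.689, 0.7, 0.132]
ft_force: [-0.6, -2.4, 0.2]
grip_width: 0.411
```

```bash
python3 -c "
from h import *
st()"
```

```text
t 15.22 pos [ 0.5532 -0.1178  0.0844] rad 0.13560049601772894 az from H 162.53480189465043 zaz+-90 -201.5862723672731 Ftool [-0.3637 -0.1331  2.4296] w 0.41149436061606265
```

>>> move_arm(increments=[{"offset":[0,0,0.001],"yaw":0,"jaw":150},{"offset":[0,0,0.002],"yaw":0,"jaw":150},{"offset":[0,0,0.003],"yaw":0,"jaw":150},{"offset":[0,0,0.004],"yaw":0,"jaw":150},{"offset":[0,0,0.005],"yaw":0,"jaw":150},{"offset":[0,0,0.005],"yaw":0,"jaw":150}])

```text
clock: 15.72
position: [0.5512, -0.1225, 0.0845]
ee_rot: [-0.133, -0.689, 0.7, 0.132]
ft_force: [-0.5, -0.2, -0.2]
grip_width: 0.414
```

```bash
python3 -c "
from h import *
st()
p,q=wrist(); cv2.imwrite('pics/w5.png',p['pixels'][:,:,::-1])"
```

```text
t 15.72 pos [ 0.5512 -0.1225  0.0845] rad 0.13616629573295622 az from H 164.6583063742573 zaz+-90 -201.59308385676076 Ftool [0.3566 0.2227 0.3493] w 0.41408743902928624
```

View pics/w5.png

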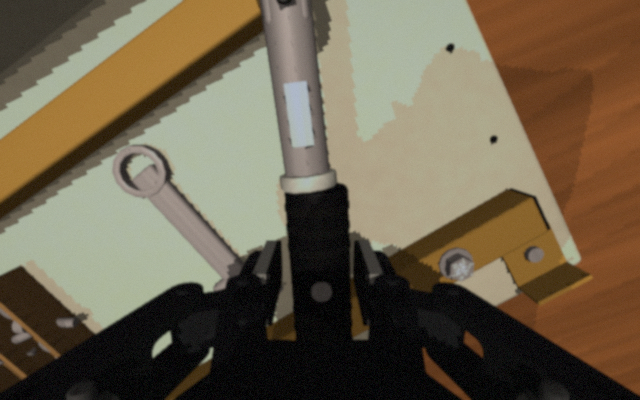

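Force is zero and the grip (320,290) stands free between the pads. Opening and lifting straight up.

>>> move_arm(increments=[{"offset":[0,0,0],"yaw":0,"jaw":100},{"offset":[0,0,0],"yaw":0,"jaw":100},{"offset":[0,0,0],"yaw":0,"jaw":100},{"offset":[0,-0.01,0],"yaw":0,"jaw":100},{"offset":[0,-0.03,0],"yaw":0,"jaw":100},{"offset":[0,-0.06,0],"yaw":0,"jaw":100},{"offset":[0,-0.09,0],"yaw":0,"jaw":100},{"offset":[0,-0.12,0],"yaw":0,"jaw":100},{"offset":[0,-0.13,0],"yaw":0,"jaw":100},{"offset":[0,-0.13,0],"yaw":0,"jaw":100}])

```text
clock: 16.6
position: [0.5527, -0.1207, 0.2177]
ee_rot: [-0.135, -0.689, 0.7, 0.13]
ft_force: [1.2, -0.2, -0.8]
grip_width: 0.612
```

```bash
python3 - <<'E'
from h import *
st()
p,q=wrist(); cv2.imwrite('pics/w6.png',p['pixels'][:,:,::-1])
for n in['wrench_head_centre','wrench_grip','wrench_tube']:
    for x in manip.spot_point(p,n)[:1]: print(n,np.array(x['centre']),round(x['confidence'],2),atz(q,x['centre'],.097))
T=manip.camera('top');S=manip.camera('scene')
for n in ["vase_centre","mug_centre","tray_centre","spanner_centre","tape_centre","screwdriver_centre"]:
    a,b=[manip.spot_point(c,n)[:1] for c in (S,T)]
    print(n,[ [np.array(x[0]["centre"]).round(1),round(x[0]["confidence"],2)] if x else None for x in (a,b)])
E
```

```text
t 16.6 pos [ 0.5527 -0.1207  0.2177] rad 0.13514616101916607 az from H 163.77686046755804 zaz+-90 -201.60128743860395 Ftool [-1.1854  0.7967 -0.2929] w 0.6116263810034864
wrench_head_centre [295.6  23.8] 0.73 [ 0.6806 -0.1572  0.097 ]
wrench_grip [317.1 201.1] 0.79 [ 0.5541 -0.1237  0.097 ]
wrench_tube [309.3 122.2] 0.76 [ 0.6143 -0.1411  0.097 ]
vase_centre [[array([435.5, 191.2]), 0.71], [array([179.4, 194.4]), 0.72]]
mug_centre [[array([345.6, 191.2]), 0.69], [array([276.9, 252. ]), 0.79]]
tray_centre [[array([328.4, 218.1]), 0.69], [array([309.7, 212.2]), 0.74]]
spanner_centre [[array([331.8, 220.3]), 0.66], [array([354.2, 198.5]), 0.53]]
tape_centre [[array([341.1, 190.4]), 0.67], [array([437.4, 157.2]), 0.64]]
screwdriver_centre [[array([189.5, 232.8]), 0.63], [array([459., 245.]), 0.58]]
```

View pics/w6.png

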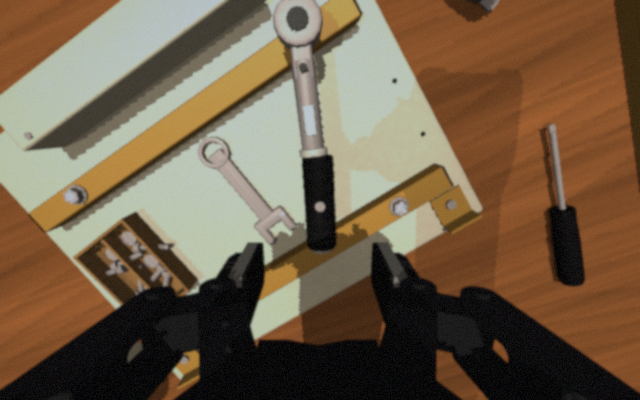

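The handle stands in line: head (297,19), pin (320,207). Everything lies as before. Handing in.

```bash
python3 -c "
from h import *
print(manip.hand_in())"
```

```text
the job is handed in; nothing more can be done
None
```

The bolt is tight and the job is handed in at about 17 s; hand-in gave no verdict. I pulled the wrench about 0.95 rad clockwise with the fingers loosely round the grip, until the force stopped running at 2.5–3 N and climbed.

- **Click:** the last reading before the break-over was 13.1 N. The force then fell to 10.5 N and, 2 mm further on, to 8.8 N. I held there about 0.2 s and stopped. No reading came near the 22 N that spoils the bolt.
- **Easing off:** the force came back to about 0.3 N with only the one pad pushing, so nothing pulled the bolt backwards. I then opened the jaws and lifted clear.
- **Last checks:** the last wrist picture shows the handle in line with the head and the gripper well above it, touching nothing. The handle's tip angle and the spring washer's twist were not measured directly; I judged them from the force and that picture.
- **Other things on the table:** in the top view all six sit within 5 pixels of where they were. In the scene view the network put the tape measure and the spanner in the wrong place. I set those two aside as false because the top view disagrees; the wrist picture also shows the spanner in place, but only the tape's edge is in it.

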